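Tip the sample tote over the edge stop into the catch tray

ROBOT

A 7-joint arm with a two-finger parallel gripper is mounted at the origin on a cart in front of the work surface, level with it; the furniture and walls round the work are solid. World frame = base frame: x ahead of the robot, y to its left, z up, the work surface at z = 0. Lengths are in m, angles in rad, forces in N, time in s.
With the tool pointing down it reaches from about 0.4 to 0.9 m from the base axis. Payload 5.5 kg.
Tool frame: the origin (TCP) lies on the front face of the gripper's body, between the roots of the fingers; the fingertips stand 66 mm ahead of it and the grasp point (between the pads) lies 47 mm ahead of it; z points along the fingers, y is the line along which they close (so a half turn about z gives the same grasp; the last joint's range is limited). The gripper opens to 92 mm and grips with 3 to 60 N. Pads are 19 mm wide; open, the fingers measure 130 mm over their backs; the gripper's body (75 mm by 190 mm) begins 47 mm behind the grasp point.
Start: joints at [1.571, 0.501, -0.427, 1.55, 0.221, 1.138, -0.21], TCP at [0.169, -0.628, 0.292] pointing down, gripper open.
Joint ranges: [-2.88, 2.88], [-0.31, 2.03], [-1.54, 1.56], [0.2, 2.42], [-1.41, 4.55], [0.19, 2.02], [-2.57, 2.57]. Speed limits (rad/s): [2.57, 2.57, 3.14, 3.14, 3.14, 3.14, 3.14].

INTERFACE

Orientations are given as a unit quaternion [w, x, y, z].
In Python, from station import telemetry, cams, arm gives the robot as it stands. The module is installed in compiled form; this text tells all that it offers.
- The arm moves only by the tool step_arm, never from a script. Its argument "plan" is a list of rows, each a list of 7 numbers: the turn, a rotation vector about the tool's x, y, z as a fraction of full scale, then the shift along the tool's x, y, z as a fraction of full scale, then the opening, from 0 (shut) to 1 (fully open). In form: [[wx, wy, wz, x, y, z, claw], ...]. A call has 1 to 10 rows; each row shifts and turns the commanded pose from where the row before left it, along the tool's axes as they then stand; what a row does not reach is not made up. Full scale, the value 1, is 0.15 m for a shift and 0.1 rad for a turn. A row lasts 1/12 s, in which the tool goes at most 41.7 mm and 7.16 degrees, less where a joint would pass 70% of its speed; a pose out of reach is approached as far as the arm can. A call with a number of a shift or a turn outside -1 to 1 is refused whole. A call with a gripper value outside its range is refused whole. The fingers move at their own pace and stop on an object; "squeeze" is the grip in N (left out, the last holds). Time passes only in rows, so rows that do not move let the fingers close. It gives the time, the measured TCP pose, the force, the opening and the grip force at its end, in the units of the state.
- telemetry.get_state(): the state, without advancing time (a new reading comes with each control period).
- cams.snapshot(name): name is "scene" or "top" or "wrist"; returns a dict with "color" (480x640x3 uint8, blue, green, red), "depth" (480x640 float32, m along the optical axis (not along the pixel's ray), 0 where there is no reading), "mtx" (3x3 intrinsics, pixels), "k1" (the pictures are not rectified: a ray, as slopes to the right and down, at radius r is drawn at 1 + k1 r^2 times it, then the intrinsics apply), "rvec" (rotation vector, rad) and "tvec" (3), from world to camera coordinates, as OpenCV has them; the wrist camera has in their place "hand_eye" (4x4, takes a point from camera to tool coordinates, whose origin is the TCP and whose axes are the flange's). Camera axes: x right, y down, z forward; pixel columns grow to the right and rows downward; lengths in m; the calibration is good to about 2 mm. A picture is of the moment at which its call begins: read the wrist's pose just before it.
- arm.close_job(): hands the job in; it is judged then, once.
The state is a dict: "clock": time; "qpos": joint angles; "joint_vel": joint speeds; "tau": joint torques, N m; "ee_pos": TCP position; "tcp_rot": TCP orientation; "force": force on the tool from outside, world axes, zero at the start; "ft_torque": the same for the moment, N m; "grip_width": opening from 0.0 (shut) to 1.0 (fully open); "grasp_force": force on a finger pad.
Only numpy, scipy, OpenCV 4.12 (cv2) and the standard library are available. Lean on these libraries where they do the work, as an engineer would, in place of code of your own. Each camera call takes 0.05 s, during which the arm holds its last target. There are 200 camera calls.

TASK

Empty the grey tote of capped tubes into the blue catch tray: slide it along the bench until it stands against the rubber-capped sill (the edge stop) in front of the tray, then tip it over the sill from behind, so that it ends lying on its side over the sill, mouth towards the tray, and all three tubes have rolled out of it into the tray. Tip it, never lift it clear, and push gently (never more than 40 N, so feel for the sill). Leave the two bottles and the beaker beside it where they stand.

Things in the scene. Friction and masses are not known exactly. Their poses are not given: they have to be found in the camera images.
- tray: Fixed blue catch tray, 250 mm long (x) by 180 mm wide (y), walls 38 mm high, 3 mm thick, floor 3 mm; no wall at its near end (x = -125 mm). Origin: centre of its underside, on the bench. Tray +x is the direction in which the tote is pushed and tipped. Two flat bars 7 mm high, 180 mm apart inside, run out from the near end to x = -215 mm and carry the sill.
- tray_near (a point): Middle of the tray's open near end, on the bench. The sill is a fixed rubber-topped cross bar, square to tray x, 21 mm high, 14 mm thick, a sloping apron behind it. Its near face is clamped anywhere from 40 mm before this point to level with it (tray x -165 to -125 mm); its place is not measured and differs each time: find it by touch or by eye.
- tote: Loose grey open-topped tote on the bench, 82 mm along x (about along tray x at the start, 60 to 140 mm short of the sill), 136 mm along y (146 over the thick heavy rim), 78 mm high, walls 3 mm, 0.2 to 0.42 kg empty. Origin: centre of its underside; z points to the mouth. Pushed high before it is against the sill it may topple early. It balances tipped about 60 degrees, then falls on to about 105.
- tote_lip (a point): Middle of the outer edge of the pull lip on the tote's near wall (wall at tote x = -41 mm). The lip is 132 mm wide and stands 10 mm out, from z = 64 to 69 mm, so the wall below it is reached with the tool tilted back, fingertips leading.
- tote_heel (a point): Middle of the tote's far bottom edge (tote x = +41 mm, z = 0), the edge that comes up against the sill. It stays within about 40 mm of the bench when the tote is tipped over the sill.
- tote_mouth (a point): Centre of the tote's open mouth, 78 mm above its underside.
- tube_1_mid (a point): Point on the axis, at mid length, of a capped 50 ml sample tube (blue cap), 117 mm long, up to 34 mm thick, round, so that it rolls; 25 g; lies across the floor of the tote on the near side at the start. Tube y axis runs along the tube.
- tube_2_mid (a point): Point on the axis, at mid length, of a capped 50 ml sample tube (orange cap), 117 mm long, up to 34 mm thick, round, so that it rolls; 25 g; lies across the floor of the tote on the far side at the start. Tube y axis runs along the tube.
- tube_3_mid (a point): Point on the axis, at mid length, of a capped 50 ml sample tube (blue cap), 117 mm long, up to 34 mm thick, round, so that it rolls; 25 g; lies on top of the other two in the tote at the start. Tube y axis runs along the tube.
- tube_1: The tube of tube_1_mid; origin on its outer surface at mid length, 17 mm off the axis.
- tube_2: The tube of tube_2_mid; origin likewise.
- tube_3: The tube of tube_3_mid; origin likewise.
- amber_bottle: Brown bottle with a black cap, 56 mm across, 108 mm high, standing loose at the left of the tote's way (seen along tray +x); origin under its centre.
- dye_bottle: Small brown bottle with a white cap, 30 mm across, 72 mm high, standing loose at the right of the tote's way; origin under its centre.
- beaker: Small clear beaker, 54 mm across, 68 mm high, standing loose to the left of the tray; origin under its centre.
Mind the look-alikes: they are no part of the job. There is more than one size of the tote; the job needs the smaller.

How it is judged:
At the end, for the whole second after the job is handed in: Tote at rest on its far side over the sill (z axis 86 to 132 degrees from upright, x axis within 43 degrees of vertical, mouth 130 mm before to 30 mm past the tray centre along tray x); all three tubes at rest in the tray's outline, mid points under 60 mm high and past the mouth plane (x of tube_1_mid in the frame of tray between -0.125 and 0.125 m and y of tube_1_mid in the frame of tray between -0.09 and 0.09 m and z of each of tube_1_mid, tube_2_mid, tube_3_mid in the frame of tray below 0.06 m and z of each of tube_1_mid, tube_2_mid, tube_3_mid in the frame of tote above 0.078 m and linear speed of each of tube_1, tube_2, tube_3 below 0.05 m/s and x of tube_2_mid in the frame of tray between -0.125 and 0.125 m and y of tube_2_mid in the frame of tray between -0.09 and 0.09 m and x of tube_3_mid in the frame of tray between -0.125 and 0.125 m and y of tube_3_mid in the frame of tray between -0.09 and 0.09 m and angle between tote's own z axis and vertical between 1.5 and 2.3 rad and angle between the x axis of tote and the z axis of tray, either way round below 0.75 rad and x of tote_mouth in the frame of tray between -0.13 and 0.03 m and linear speed of tote below 0.02 m/s); the robot touches nothing.
It fails at once if the robot pushed the tote harder than 40 N (contact force between any of the fingers, the arm and tote above 40 N).
It fails at once if the tote was lifted clear instead of tipped (its far bottom edge over 60 mm above the bench) (height (world z) of tote_heel above 0.06 m).
It fails at once if amber bottle shifted more than 15 mm or tipped (distance of amber_bottle from where it was at the start of the episode above 0.015 m or angle between amber_bottle's own z axis and vertical above 0.3 rad).
It fails at once if dye bottle shifted more than 15 mm or tipped (distance of dye_bottle from where it was at the start of the episode above 0.015 m or angle between dye_bottle's own z axis and vertical above 0.3 rad).
It fails at once if beaker shifted more than 15 mm or tipped (distance of beaker from where it was at the start of the episode above 0.015 m or angle between beaker's own z axis and vertical above 0.3 rad).
It also fails if it takes over 64 s, if anything falls off the work surface, if the arm or the gripper's body presses on something with over 40 N, if the wrist force passes 120 N, or if a joint passes its speed limit or range.

## Working session

There is one attempt and no reset: what is moved stays moved. The work goes in short steps, Python scripts to look and compute and a tool call to move; the robot and the scene stay as the last step left them, time stands still between calls to the robot, and variables do not carry over. Pictures are saved under pics/ and viewed, at most 10 in all, crops included, and the job is handed in when it is done.

Besides the shell and the picture viewer there is one more tool, called after "Emit:" by a JSON object that holds its "fn" and its "kwargs". step_arm: Moves the arm, as the interface text tells. Its arguments: {"type":"object","properties":{"plan":{"type":"array"},"squeeze":{"type":"number"}},"required":["plan"]}

```bash
mkdir -p pics; cat > h.py <<'E'
import numpy as np, cv2
from station import telemetry, cams, arm
from scipy.spatial.transform import Rotation as R
def snap(n):
    s=telemetry.get_state(); d=cams.snapshot(n)
    if n=='wrist':
        q=s['tcp_rot']; T=np.eye(4); T[:3,:3]=R.from_quat([q[1],q[2],q[3],q[0]]).as_matrix(); T[:3,3]=s['ee_pos']
        d['T']=T@np.array(d['hand_eye'])
    else:
        Rm=R.from_rotvec(np.ravel(d['rvec'])).as_matrix(); T=np.eye(4); T[:3,:3]=Rm.T; T[:3,3]=-Rm.T@np.ravel(d['tvec']); d['T']=T
    return d
def rays(d,uv):
    return cv2.undistortPoints(np.asarray(uv,float).reshape(-1,1,2),np.array(d['mtx'],float),np.array([d['k1'],0,0,0,0.])).reshape(-1,2)
def cloud(d):
    v,u=np.mgrid[:480,:640]; n=rays(d,np.stack([u.ravel(),v.ravel()],1)); z=d['depth'].ravel()
    P=np.c_[n*z[:,None],z]@d['T'][:3,:3].T+d['T'][:3,3]; P[z==0]=np.nan
    return P.reshape(480,640,3)
def onplane(d,uv,z):
    n=rays(d,uv); D=np.c_[n,np.ones(len(n))]@d['T'][:3,:3].T; o=d['T'][:3,3]
    return o+D*((z-o[2])/D[:,2])[:,None]
E
python3 - <<'E'
from h import *
for n in ('scene','top'):
    d=snap(n); cv2.imwrite(f'pics/{n}0.png',d['color']); np.savez(f'{n}0.npz',color=d['color'],depth=d['depth'],mtx=d['mtx'],k1=d['k1'],T=d['T']); print(n,d['T'].round(3).tolist(),d['mtx'],d['k1'])
print(telemetry.get_state())
E
```

```text
scene [[-0.867, -0.323, 0.379, 0.174], [-0.497, 0.587, -0.639, 0.718], [-0.017, -0.742, -0.67, 0.78], [0.0, 0.0, 0.0, 1.0]] [[500.9008876    0.         316.83087147]
 [  0.         500.9008876  229.30520127]
 [  0.           0.           1.        ]] -0.11111707587591126
top [[-0.026, -0.998, 0.059, 0.53], [-1.0, 0.027, 0.009, 0.03], [-0.011, -0.059, -0.998, 1.137], [0.0, 0.0, 0.0, 1.0]] [[457.9867581    0.         320.55573059]
 [  0.         457.9867581  243.79829206]
 [  0.           0.           1.        ]] 0.0015314889765745041
{'clock': 0.1, 'qpos': array([ 1.57118576,  0.50175632, -0.4268394 ,  1.55135762,  0.22080159,
        1.13828772, -0.21030656]), 'joint_vel': array([ 0.00115424, -0.00432779,  0.00196582, -0.00192455, -0.00038366,
       -0.00094973,  0.0015331 ]), 'tau': array([-1.06086431e-02, -5.67868137e+01, -5.83856463e+00, -2.79916441e+01,
       -6.91619050e-02,  2.40821246e-02,  3.45900776e-05]), 'ee_pos': array([ 0.1687097 , -0.62718429,  0.29127832]), 'tcp_rot': array([-8.72707013e-04,  9.91373588e-01,  1.31063498e-01, -7.68863499e-05]), 'force': array([ 0.31539603, -0.09643864, -0.15635663]), 'ft_torque': array([0.02102996, 0.03724109, 0.02115843]), 'grasp_force': 0.0, 'grip_width': 1.001309614236768}
```

View pics/scene0.png

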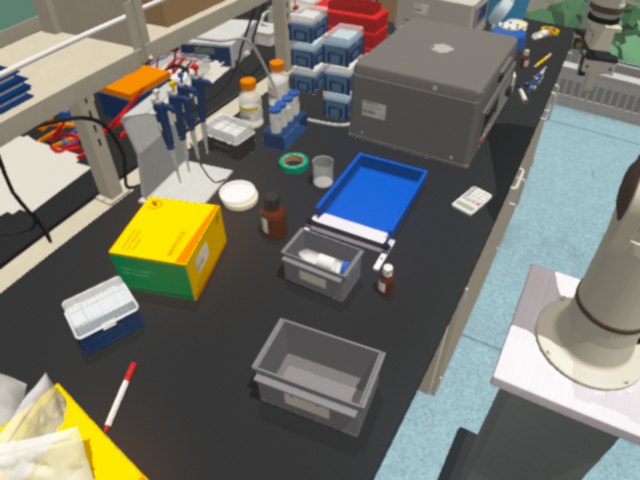

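View pics/top0.png

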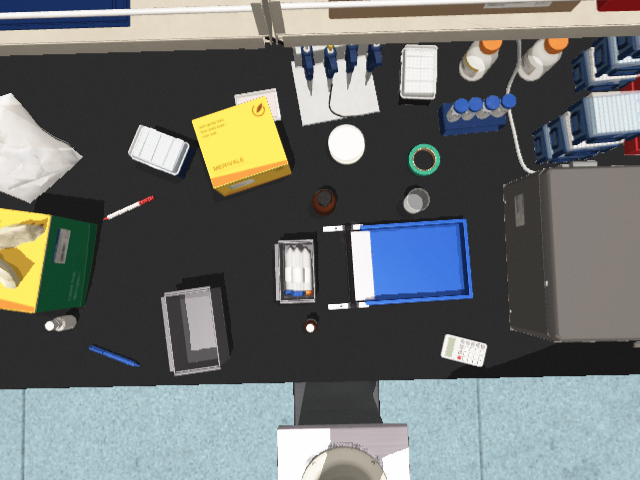

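The scene view shows the small tote near (322,262), the sill and white apron at (352,230) and the tray at (370,195). In the top view the tote is at (295,270), the sill's dark bar around x≈350, the tray interior at x 372–468, amber at (323,200), dye at (310,326) and the beaker at (416,200). Image right corresponds to world -y.

```bash
python3 - <<'E'
from h import *
d=dict(np.load('top0.npz')); P=cloud(d); hsv=cv2.cvtColor(d['color'],cv2.COLOR_BGR2HSV)
m=((hsv[...,0]>105)&(hsv[...,0]<125)&(hsv[...,1]>150)&(hsv[...,2]>90)).astype(np.uint8); m[:200]=0;m[:,:330]=0;m[320:]=0;m[:,500:]=0
c=max(cv2.findContours(m,0,2)[0],key=cv2.contourArea); r=cv2.minAreaRect(c); print('tray box px',cv2.boxPoints(r).round(1).tolist())
p=onplane(d,cv2.boxPoints(r),0.038); print(p.round(4).tolist())
for row in (255,265,275): print(row,[(u,(P[row,u]*1000).round(0).tolist(),d['color'][row,u].tolist()) for u in range(314,384,3)])
# tote region depth
Q=P[225:315,255:335]; s=(np.abs(Q[...,2]-.075)<.008)
cc=np.argwhere(s)[:,::-1]+[255,225]; r=cv2.minAreaRect(cc.astype(np.float32)); print('tote',r,onplane(d,cv2.boxPoints(r),.078).round(4).tolist())
for n,(u0,u1,v0,v1),h in (('amber',(305,345,180,220),.09),('dye',(298,325,312,342),.06)):
    Q=P[v0:v1,u0:u1].reshape(-1,3); Q=Q[Q[:,2]>.02]; print(n,np.nanmean(Q,0),np.nanmin(Q,0),np.nanmax(Q,0))
im=cv2.resize(d['color'][225:315,265:385],None,fx=6,fy=6,interpolation=cv2.INTER_CUBIC); cv2.imwrite('pics/c1.png',im)
E
```

```text
tray box px [[359.70001220703125, 225.0], [467.29998779296875, 217.8000030517578], [472.70001220703125, 298.20001220703125], [365.0, 305.3999938964844]]
[[0.6381, -0.0551, 0.038], [0.6484, -0.314, 0.038], [0.4561, -0.3181, 0.038], [0.4456, -0.0619, 0.038]]
255 [(314, [569.0, 57.0, 21.0], [65, 63, 65]), (317, [570.0, 50.0, -1.0], [27, 27, 28]), (320, [570.0, 43.0, 1.0], [44, 43, 43]), (323, [570.0, 35.0, -2.0], [45, 44, 44]), (326, [570.0, 28.0, -4.0], [44, 44, 44]), (329, [569.0, 20.0, -2.0], [45, 45, 45]), (332, [569.0, 13.0, -2.0], [44, 45, 45]), (335, [569.0, 5.0, 1.0], [44, 44, 45]), (338, [569.0, -2.0, 2.0], [45, 45, 44]), (341, [568.0, -10.0, -3.0], [45, 45, 45]), (344, [568.0, -17.0, -1.0], [45, 43, 43]), (347, [567.0, -24.0, 16.0], [28, 30, 31]), (350, [567.0, -31.0, 21.0], [37, 37, 39]), (353, [567.0, -38.0, 14.0], [248, 247, 250]), (356, [567.0, -46.0, 16.0], [250, 249, 251]), (359, [567.0, -53.0, 17.0], [249, 248, 251]), (362, [nan, nan, nan], [248, 248, 250]), (365, [567.0, -68.0, 7.0], [248, 247, 250]), (368, [566.0, -76.0, 6.0], [248, 247, 250]), (371, [566.0, -84.0, 2.
[... 2013 characters left out ...]
9, 251]), (368, [517.0, -74.0, 9.0], [249, 248, 251]), (371, [517.0, -81.0, 8.0], [250, 249, 252]), (374, [517.0, -89.0, 2.0], [232, 136, 78]), (377, [517.0, -97.0, -2.0], [231, 134, 74]), (380, [516.0, -104.0, 5.0], [231, 134, 75]), (383, [516.0, -111.0, 4.0], [231, 133, 74])]
tote ((294.3095703125, 270.66754150390625), (63.174007415771484, 39.403446197509766), 87.95458984375) [[0.6052, 0.1487, 0.078], [0.606, 0.0573, 0.078], [0.4604, 0.0558, 0.078], [0.4595, 0.1464, 0.078]]
amber [0.69190369 0.02983318 0.07895282] [0.66893456 0.00253802 0.02070348] [0.72572351 0.05798589 0.11365458]
dye [0.40435819 0.0692646  0.05410276] [0.38840662 0.05591823 0.02276452] [0.41657145 0.08486966 0.0756448 ]
```

View pics/c1.png

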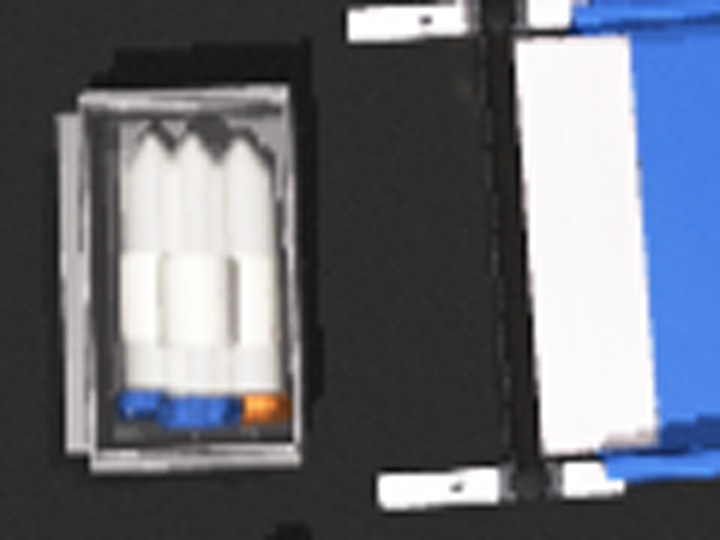

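The crop shows the tote upright with its caps towards the robot side (crop (200,405)). The sill bar's near edge is at crop x≈495, so the near face is at about y=-0.025. The tote's far wall is at y≈0.057, leaving a gap of about 80 mm. Tray +x ≈ (0.038, -0.999).

```bash
cat >> h.py <<'E'
D=np.array([.038,-.9993,0]); YT=np.array([.9993,.038,0])
def tool(deg):   # tool y across the push, tips leading by deg
    t=np.radians(deg); z=np.sin(t)*D-np.array([0,0,np.cos(t)]); return np.c_[np.cross(YT,z),YT,z]
def cur():
    s=telemetry.get_state(); q=s['tcp_rot']; return np.array(s['ee_pos']),R.from_quat([q[1],q[2],q[3],q[0]]).as_matrix(),s
def plan(wps,p,M,claw):
    """wps: (pos, R, rows); prints rows from pose p,M"""
    out=[]
    for tp,TM,n in wps:
        for k in range(n,0,-1):
            w=R.from_matrix(M.T@TM).as_rotvec()/k/.1; s=M.T@(np.array(tp)-p)/k/.15
            w=w.round(2); s=s.round(3); p=p+M@s*.15; M=M@R.from_rotvec(w*.1).as_matrix()
            out.append([*w.tolist(),*s.tolist(),claw])
    for i in range(0,len(out),10): print(str(out[i:i+10]).replace(' ',''))
    print('end',p.round(4))
def tip(p,M): return p+M@[0,0,.066]
def rep():
    p,M,s=cur(); f=p+M@np.array([-.0095,0,.066]); print('t',s['clock'],'tcp',p.round(4),'corner',f.round(4),'tilt',np.degrees(np.arccos(-M[2,2])).round(1),'F',np.array(s['force']).round(1),'q',np.array(s['qpos']).round(2),'w',s['grip_width'])
E
python3 - <<'E'
from h import *
d=dict(np.load('top0.npz')); P=cloud(d); print('box h',np.nanmax(P[200:330,520:600,2]))
p,M,s=cur()
T0=tool(0);Rm=lambda f: M@R.from_rotvec(f*R.from_matrix(M.T@T0).as_rotvec()).as_matrix()
plan([((.27,-.46,.45),Rm(.1),8),((.45,-.2,.45),Rm(.45),9),((.5,.1,.42),Rm(.8),9),((.53,.27,.36),Rm(1),6),((.53,.30,.30),tool(20),4),((.53,.30,.26),tool(40),4)],p,M,.7)
E
```

```text
box h 0.23930901502181012
[[-0.0,-0.0,-0.17,0.118,-0.113,-0.132,0.7],[-0.0,-0.0,-0.17,0.12,-0.111,-0.132,0.7],[-0.0,-0.0,-0.17,0.121,-0.109,-0.132,0.7],[-0.0,-0.0,-0.17,0.123,-0.107,-0.132,0.7],[-0.0,-0.0,-0.17,0.125,-0.104,-0.132,0.7],[-0.0,-0.0,-0.17,0.127,-0.102,-0.132,0.7],[-0.0,-0.0,-0.16,0.129,-0.1,-0.132,0.7],[-0.0,-0.0,-0.17,0.13,-0.099,-0.132,0.7],[-0.0,-0.0,-0.52,0.198,-0.126,0.0,0.7],[-0.0,-0.0,-0.52,0.204,-0.115,0.0,0.7]]
[[-0.0,-0.0,-0.52,0.209,-0.105,0.0,0.7],[-0.0,-0.0,-0.52,0.215,-0.094,0.0,0.7],[-0.0,-0.0,-0.53,0.219,-0.082,0.0,0.7],[-0.0,-0.0,-0.52,0.223,-0.071,0.001,0.7],[-0.0,-0.0,-0.53,0.227,-0.059,0.0,0.7],[-0.0,-0.0,-0.52,0.229,-0.047,0.001,0.7],[-0.0,-0.01,-0.53,0.232,-0.034,0.0,0.7],[-0.0,-0.0,-0.52,0.194,-0.115,0.022,0.7],[-0.0,-0.0,-0.52,0.199,-0.105,0.022,0.7],[-0.0,-0.0,-0.52,0.204,-0.094,0.023,0.7]]
[[-0.0,-0.0,-0.52,0.209,-0.084,0.022,0.7],[-0.0,-0.0,-0.53,0.213,-0.073,0.023,0.7],[-0.0,-0.0,-0.52,0.217,-0.061,0.022,0.7],[-0.0,-0.0,-0.53,0.22,-0.05,0.023,0.7],[-0.0,-0.0,-0.52,0.222,-0.038,0.022,0.7],[-0.01,-0.0,-0.53,0.224,-0.027,0.023,0.7],[-0.0,-0.0,-0.45,0.191,-0.011,0.067,0.7],[-0.0,-0.0,-0.45,0.192,-0.002,0.067,0.7],[-0.0,-0.0,-0.45,0.192,0.006,0.067,0.7],[-0.0,-0.0,-0.45,0.191,0.015,0.066,0.7]]
[[-0.0,-0.0,-0.44,0.19,0.024,0.067,0.7],[-0.0,-0.01,-0.45,0.189,0.032,0.066,0.7],[-0.0,-0.87,0.0,0.05,0.002,0.1,0.7],[-0.0,-0.87,0.0,0.059,0.002,0.095,0.7],[-0.0,-0.87,0.0,0.066,0.002,0.09,0.7],[-0.0,-0.88,0.0,0.074,0.002,0.084,0.7],[-0.0,-0.87,0.0,0.023,-0.0,0.063,0.7],[-0.0,-0.87,0.0,0.028,-0.0,0.06,0.7],[-0.0,-0.87,0.0,0.034,-0.0,0.058,0.7],[-0.0,-0.88,0.0,0.038,-0.0,0.055,0.7]]
end [0.53   0.3    0.2599]
```

Emit:
{"fn": "step_arm", "kwargs": {"plan": [[0,0,-0.17,0.118,-0.113,-0.132,0.7],[0,0,-0.17,0.12,-0.111,-0.132,0.7],[0,0,-0.17,0.121,-0.109,-0.132,0.7],[0,0,-0.17,0.123,-0.107,-0.132,0.7],[0,0,-0.17,0.125,-0.104,-0.132,0.7],[0,0,-0.17,0.127,-0.102,-0.132,0.7],[0,0,-0.16,0.129,-0.1,-0.132,0.7],[0,0,-0.17,0.13,-0.099,-0.132,0.7],[0,0,-0.52,0.198,-0.126,0,0.7],[0,0,-0.52,0.204,-0.115,0,0.7]]}}

```text
clock: 0.93
ee_pos: [0.3107, -0.4018, 0.4517]
tcp_rot: [0.001, 0.969, 0.249, 0.0]
force: [0.7, -0.5, 0.1]
grip_width: 0.7
grasp_force: 0.0
```

Emit:
{"fn": "step_arm", "kwargs": {"plan": [[0,0,-0.52,0.209,-0.105,0,0.7],[0,0,-0.52,0.215,-0.094,0,0.7],[0,0,-0.53,0.219,-0.082,0,0.7],[0,0,-0.52,0.223,-0.071,0.001,0.7],[0,0,-0.53,0.227,-0.059,0,0.7],[0,0,-0.52,0.229,-0.047,0.001,0.7],[0,-0.01,-0.53,0.232,-0.034,0,0.7],[0,0,-0.52,0.194,-0.115,0.022,0.7],[0,0,-0.52,0.199,-0.105,0.022,0.7],[0,0,-0.52,0.204,-0.094,0.023,0.7]]}}

```text
clock: 1.77
ee_pos: [0.4668, -0.0985, 0.4398]
tcp_rot: [-0.0, 0.871, 0.492, -0.001]
force: [0.2, 0.3, 0.6]
grip_width: 0.699
grasp_force: 0.0
```

```bash
python3 - <<'E'
from h import *
rep(); p,M,s=cur(); print(M.round(3))
E
```

```text
t 1.7667 tcp [ 0.4668 -0.0985  0.4398] corner [ 0.4619 -0.1067  0.3738] tilt 0.1 F [0.2 0.3 0.6] q [ 1.04  0.1  -0.94  1.75  0.08  1.33 -0.46] w 0.6991942299152223
[[ 0.517  0.856 -0.001]
 [ 0.856 -0.517 -0.001]
 [-0.001 -0.001 -1.   ]]
```

Emit:
{"fn": "step_arm", "kwargs": {"plan": [[0,0,-0.52,0.209,-0.084,0.022,0.7],[0,0,-0.53,0.213,-0.073,0.023,0.7],[0,0,-0.52,0.217,-0.061,0.022,0.7],[0,0,-0.53,0.22,-0.05,0.023,0.7],[0,0,-0.52,0.222,-0.038,0.022,0.7],[-0.01,0,-0.53,0.224,-0.027,0.023,0.7],[0,0,-0.45,0.191,-0.011,0.067,0.7],[0,0,-0.45,0.192,-0.002,0.067,0.7],[0,0,-0.45,0.192,0.006,0.067,0.7],[0,0,-0.45,0.191,0.015,0.066,0.7]]}}

```text
clock: 2.6
ee_pos: [0.5201, 0.2141, 0.3786]
tcp_rot: [0.0, 0.724, 0.69, -0.001]
force: [0.1, -0.4, 0.7]
grip_width: 0.698
grasp_force: 0.0
```

Emit:
{"fn": "step_arm", "kwargs": {"plan": [[0,0,-0.44,0.19,0.024,0.067,0.7],[0,-0.01,-0.45,0.189,0.032,0.066,0.7],[0,-0.87,0,0.05,0.002,0.1,0.7],[0,-0.87,0,0.059,0.002,0.095,0.7],[0,-0.87,0,0.066,0.002,0.09,0.7],[0,-0.88,0,0.074,0.002,0.084,0.7],[0,-0.87,0,0.023,0,0.063,0.7],[0,-0.87,0,0.028,0,0.06,0.7],[0,-0.87,0,0.034,0,0.058,0.7],[0,-0.88,0,0.038,0,0.055,0.7]]}}

```text
clock: 3.43
ee_pos: [0.5301, 0.2998, 0.2588]
tcp_rot: [0.249, 0.651, 0.676, -0.239]
force: [-0.2, -0.2, -0.0]
grip_width: 0.701
grasp_force: 0.0
```

```bash
python3 - <<'E'
from h import *
rep(); p,M,s=cur(); print(M.round(3),tool(40).round(3))
T=tool(40); off=T@np.array([-.0095,0,.066])
# corner waypoints: behind tote wall (lip outer y~.148), z .035
c1=np.array([.531,.185,.09]);c2=np.array([.531,.172,.034]);c3=np.array([.5325,.145,.034])
plan([(c1-off,T,4),(c2-off,T,4)],p,M,.7)
E
```

```text
t 3.4333 tcp [0.5301 0.2998 0.2588] corner [0.532  0.2499 0.2146] tilt 40.4 F [-0.2 -0.2 -0. ] q [-0.34  0.81 -0.73  1.43  0.85  1.77 -1.17] w 0.7005404869803955
[[-0.029  0.999  0.025]
 [ 0.761  0.039 -0.647]
 [-0.648  0.    -0.762]] [[-0.029  0.999  0.024]
 [ 0.766  0.038 -0.642]
 [-0.643  0.    -0.766]]
[[0.0,0.02,0.0,0.051,-0.006,0.228,0.7],[0.0,0.01,0.0,0.051,-0.006,0.228,0.7],[0.0,0.02,0.0,0.051,-0.006,0.228,0.7],[0.01,0.01,0.0,0.051,-0.006,0.229,0.7],[-0.0,0.0,0.0,0.043,-0.001,0.085,0.7],[-0.0,0.0,0.0,0.043,-0.001,0.086,0.7],[-0.0,0.0,0.0,0.044,-0.0,0.085,0.7],[-0.0,0.0,0.0,0.043,-0.001,0.086,0.7]]
end [0.5291 0.2216 0.0784]
```

```bash
python3 - <<'E'
from h import *
d=dict(np.load('top0.npz')); P=cloud(d)
Q=P[275:385,155:240].reshape(-1,3); Q=Q[(Q[:,2]>.015)]; print(np.nanmin(Q,0),np.nanmax(Q,0))
for y in (.2,.22,.24,.26,.28): 
    S=Q[(Q[:,1]>y)&(Q[:,1]<y+.02)]; 
    if len(S): print(y,S[:,0].max().round(3),S[:,2].max().round(3))
E
```

```text
[0.30565683 0.27104015 0.01504572] [0.5031404  0.4080645  0.10556414]
0.26 0.403 0.105
0.28 0.503 0.106
```

```bash
python3 - <<'E'
from h import *
p,M,s=cur(); o=np.array([-.0095,0,.066])
T=tool(27); off=T@o
plan([(np.array([.531,.20,.15])-off,T,4),(np.array([.531,.168,.036])-off,T,4)],p,M,.7)
E
```

```text
[[0.0,0.58,0.0,-0.019,-0.005,0.135,0.7],[0.0,0.58,0.0,-0.027,-0.005,0.134,0.7],[0.0,0.59,0.0,-0.035,-0.005,0.132,0.7],[0.01,0.58,0.0,-0.043,-0.005,0.13,0.7],[-0.0,0.0,0.0,0.039,-0.002,0.193,0.7],[-0.0,0.0,0.0,0.039,-0.002,0.193,0.7],[-0.0,0.0,0.0,0.039,-0.002,0.194,0.7],[-0.0,0.0,0.0,0.038,-0.002,0.193,0.7]]
end [0.5295 0.2064 0.0906]
```

Emit:
{"fn": "step_arm", "kwargs": {"plan": [[0,0.58,0,-0.019,-0.005,0.135,0.7],[0,0.58,0,-0.027,-0.005,0.134,0.7],[0,0.59,0,-0.035,-0.005,0.132,0.7],[0.01,0.58,0,-0.043,-0.005,0.13,0.7],[0,0,0,0.039,-0.002,0.193,0.7],[0,0,0,0.039,-0.002,0.193,0.7],[0,0,0,0.039,-0.002,0.194,0.7],[0,0,0,0.038,-0.002,0.193,0.7],[0,0,0,0,0,0,0.7]]}}

```text
clock: 4.18
ee_pos: [0.527, 0.2022, 0.0855]
tcp_rot: [0.165, 0.675, 0.7, -0.166]
force: [-0.7, -1.8, -0.0]
grip_width: 0.701
grasp_force: 0.0
```

Emit:
{"fn": "step_arm", "kwargs": {"plan": [[0,0,0,-0.03,0,0.015,0.7],[0,0,0,-0.03,0,0.015,0.7],[0,0,0,-0.03,0,0.015,0.7],[0,0,0,-0.03,0,0.015,0.7],[0,0,0,-0.03,0,0.015,0.7]]}}

```text
clock: 4.6
ee_pos: [0.5313, 0.1816, 0.0924]
tcp_rot: [0.167, 0.675, 0.701, -0.16]
force: [0.3, -1.0, 0.0]
grip_width: 0.7
grasp_force: 0.0
```

```bash
python3 - <<'E'
from h import *
rep()
d=snap('scene'); cv2.imwrite('pics/s2.png',cv2.resize(d['color'][160:340,220:460],None,fx=3,fy=3))
E
```

```text
t 4.6 tcp [0.5313 0.1816 0.0924] corner [0.5328 0.1435 0.0377] tilt 26.7 F [ 0.3 -1.   0. ] q [-0.06  0.84 -0.72  1.77  0.95  1.25 -1.22] w 0.6995060066815368
```

View pics/s2.png

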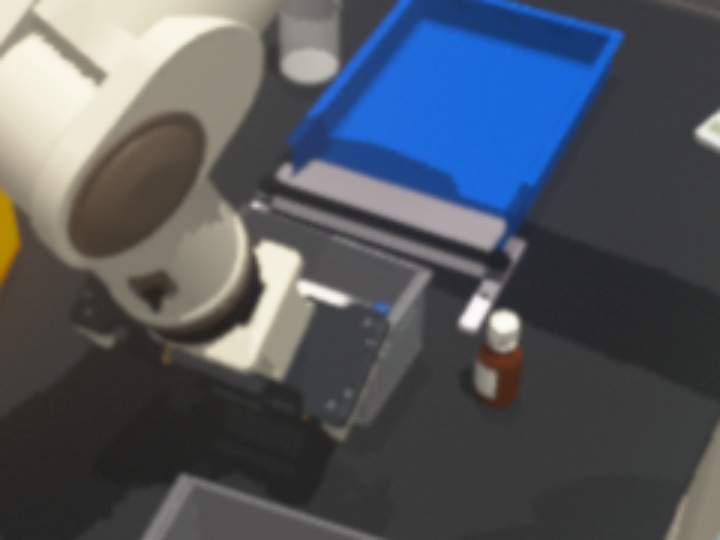

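The view shows the tote upright with the gripper behind it, the beaker standing, and the dye bottle at crop (498,360) clear of the tote's path.

Emit:
{"fn": "step_arm", "kwargs": {"plan": [[0,0,0,-0.03,0,0.015,0.7],[0,0,0,-0.03,0,0.015,0.7],[0,0,0,-0.03,0,0.015,0.7],[0,0,0,-0.03,0,0.015,0.7],[0,0,0,-0.03,0,0.015,0.7]]}}

```text
clock: 5.07
ee_pos: [0.5317, 0.1571, 0.0915]
tcp_rot: [0.166, 0.675, 0.701, -0.16]
force: [-0.1, 4.8, 3.5]
grip_width: 0.702
grasp_force: 2.5
```

Emit:
{"fn": "step_arm", "kwargs": {"plan": [[0,0,0,-0.03,0,0.015,0.7],[0,0,0,-0.03,0,0.015,0.7],[0,0,0,-0.03,0,0.015,0.7],[0,0,0,-0.03,0,0.015,0.7],[0,0,0,-0.03,0,0.015,0.7]]}}

```text
clock: 5.48
ee_pos: [0.5326, 0.1315, 0.0914]
tcp_rot: [0.166, 0.675, 0.701, -0.16]
force: [-1.6, 4.8, 3.1]
grip_width: 0.7
grasp_force: 2.5
```

```bash
python3 - <<'E'
from h import *
rep()
E
```

```text
t 5.4833 tcp [0.5326 0.1315 0.0914] corner [0.534  0.0934 0.0367] tilt 26.7 F [-1.6  4.8  3.1] q [ 0.01  0.81 -0.71  1.83  0.97  1.21 -1.18] w 0.7002552760428301
```

Emit:
{"fn": "step_arm", "kwargs": {"plan": [[0,0,0,-0.03,0,0.015,0.7],[0,0,0,-0.03,0,0.015,0.7],[0,0,0,-0.024,0,0.012,0.7],[0,0,0,-0.024,0,0.012,0.7],[0,0,0,-0.018,0,0.009,0.7],[0,0,0,-0.018,0,0.009,0.7]]}}

```text
clock: 5.98
ee_pos: [0.5334, 0.1072, 0.0913]
tcp_rot: [0.166, 0.675, 0.701, -0.16]
force: [0.2, 5.3, 4.0]
grip_width: 0.704
grasp_force: 2.6
```

Emit:
{"fn": "step_arm", "kwargs": {"plan": [[0,0,0,-0.012,0,0.006,0.7],[0,0,0,-0.012,0,0.006,0.7],[0,0,0,-0.012,0,0.006,0.7]]}}

```text
clock: 6.23
ee_pos: [0.5335, 0.1013, 0.0913]
tcp_rot: [0.166, 0.675, 0.701, -0.16]
force: [0.1, 4.7, 4.6]
grip_width: 0.704
grasp_force: 2.7
```

Emit:
{"fn": "step_arm", "kwargs": {"plan": [[0,0,0,-0.009,0,0.0045,0.7],[0,0,0,-0.009,0,0.0045,0.7]]}}

```text
clock: 6.4
ee_pos: [0.5337, 0.0983, 0.0913]
tcp_rot: [0.166, 0.675, 0.701, -0.16]
force: [-0.2, 5.4, 4.3]
grip_width: 0.701
grasp_force: 2.7
```

Emit:
{"fn": "step_arm", "kwargs": {"plan": [[0,0,0,-0.009,0,0.0045,0.7],[0,0,0,-0.006,0,0.003,0.7]]}}

```text
clock: 6.57
ee_pos: [0.5337, 0.0964, 0.0913]
tcp_rot: [0.166, 0.675, 0.701, -0.16]
force: [-0.8, 7.5, 5.0]
grip_width: 0.698
grasp_force: 4.0
```

Emit:
{"fn": "step_arm", "kwargs": {"plan": [[0,0,0,-0.006,0,0.003,0.7],[0,0,0,-0.006,0,0.003,0.7]]}}

```text
clock: 6.73
ee_pos: [0.5336, 0.096, 0.0914]
tcp_rot: [0.165, 0.675, 0.702, -0.159]
force: [-3.0, 11.1, 6.9]
grip_width: 0.703
grasp_force: 5.5
```

Emit:
{"fn": "step_arm", "kwargs": {"plan": [[0,0,0,-0.005,0,0.0025,0.7],[0,0,0,-0.005,0,0.0025,0.7]]}}

```text
clock: 6.9
ee_pos: [0.5335, 0.0957, 0.0915]
tcp_rot: [0.165, 0.674, 0.702, -0.158]
force: [-2.9, 12.5, 7.2]
grip_width: 0.7
grasp_force: 6.7
```

```bash
python3 - <<'E'
from h import *
rep()
d=snap('top'); P=cloud(d); cv2.imwrite('pics/t3.png',cv2.resize(d['color'][180:340,270:480],None,fx=3.5,fy=3.5))
Q=P[225:320,270:380]; s=(np.abs(Q[...,2]-.077)<.004); cc=np.argwhere(s)[:,::-1]+[270,225]; r=cv2.minAreaRect(cc.astype(np.float32)); print(r,onplane(d,cv2.boxPoints(r),.078).round(4).tolist())
E
```

```text
t 6.9 tcp [0.5335 0.0957 0.0915] corner [0.5351 0.0578 0.0366] tilt 26.4 F [-2.9 12.5  7.2] q [ 0.08  0.79 -0.7   1.87  0.99  1.17 -1.15] w 0.7000685345801786
((324.3748474121094, 268.7064208984375), (63.17202377319336, 48.71878433227539), 86.00909423828125) [[0.6058, 0.0921, 0.078], [0.6106, -0.0207, 0.078], [0.4652, -0.0266, 0.078], [0.4603, 0.0853, 0.078]]
```

View pics/t3.png

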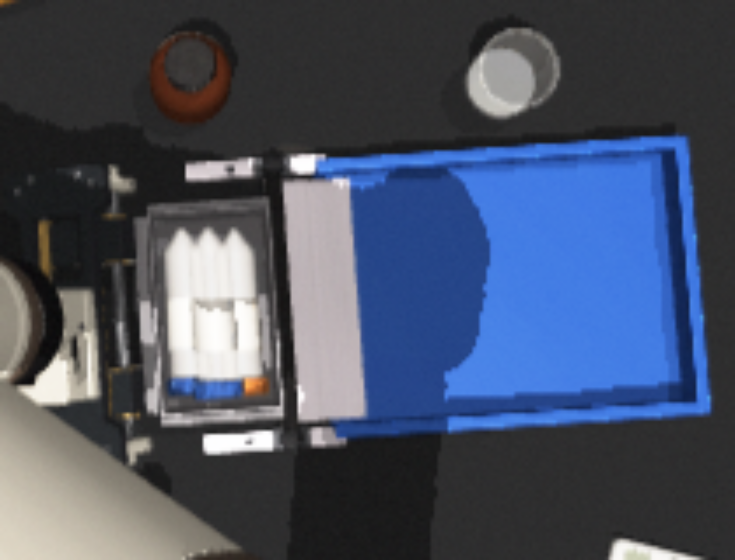

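The top view shows the tote square against the sill, its far rim at crop x≈282. The tubes are inside, and amber (190,75) and the beaker (513,72) are undisturbed. Next I back off, tilt to 45°, and get in under the lip.

```bash
cat >> h.py <<'E'
o=np.array([-.0095,0,.066]); S=np.array([.5351,.0578,0])+.082*D
def at(fwd,up,th): T=tool(th); return S+fwd*D+np.array([0,0,up])-T@o,T
E
python3 - <<'E'
from h import *
p,M,s=cur()
plan([(*at(-.102,.036,27),3),(*at(-.100,.038,45),4),(*at(-.086,.050,45),3)],p,M,.7)
E
```

```text
[[0.0,-0.03,0.01,0.042,0.0,-0.018,0.7],[0.01,-0.04,0.01,0.042,0.001,-0.018,0.7],[0.0,-0.03,0.0,0.041,0.0,-0.019,0.7],[0.0,-0.79,0.0,0.029,0.0,0.009,0.7],[0.0,-0.78,0.0,0.029,0.0,0.006,0.7],[0.0,-0.79,0.0,0.03,0.0,0.004,0.7],[0.0,-0.78,0.0,0.03,0.0,0.002,0.7],[0.0,-0.0,0.0,-0.041,0.0,0.003,0.7],[0.0,-0.0,0.0,-0.041,0.0,0.003,0.7],[0.0,-0.0,0.0,-0.04,0.0,0.004,0.7]]
end [0.5329 0.1151 0.0899]
```

Emit:
{"fn": "step_arm", "kwargs": {"plan": [[0,-0.03,0.01,0.042,0,-0.018,0.7],[0.01,-0.04,0.01,0.042,0.001,-0.018,0.7],[0,-0.03,0,0.041,0,-0.019,0.7],[0,-0.79,0,0.029,0,0.009,0.7],[0,-0.78,0,0.029,0,0.006,0.7],[0,-0.79,0,0.03,0,0.004,0.7],[0,-0.78,0,0.03,0,0.002,0.7],[0,0,0,-0.041,0,0.003,0.7],[0,0,0,-0.041,0,0.003,0.7],[0,0,0,-0.04,0,0.004,0.7]]}}

```text
clock: 7.78
ee_pos: [0.5333, 0.1104, 0.0897]
tcp_rot: [0.277, 0.641, 0.664, -0.268]
force: [-1.8, 7.6, 2.6]
grip_width: 0.702
grasp_force: 4.5
```

```bash
python3 - <<'E'
from h import *
rep(); p,M,s=cur()
c=lambda f:(-.082*np.cos(f)+.041*np.sin(f)+.001,.021+.082*np.sin(f)+.041*np.cos(f))
w=[(*at(-.082,.053,45),2),(*at(-.081,.060,45),2)]
for dg in (10,20,30): w.append((*at(*c(np.radians(dg)),45),3))
for dg,th in ((40,40),(50,34),(60,28),(70,21)): w.append((*at(*c(np.radians(dg)),th),4))
plan(w,p,M,.7)
E
```

```text
t 7.7833 tcp [0.5333 0.1104 0.0897] corner [0.5351 0.0568 0.05  ] tilt 45.3 F [-1.8  7.6  2.6] q [-0.17  0.9  -0.58  1.76  1.04  1.45 -1.27] w 0.701721488434188
[[-0.02,0.02,-0.01,-0.006,-0.001,-0.01,0.7],[-0.01,0.03,-0.01,-0.006,-0.0,-0.009,0.7],[-0.0,-0.0,0.0,-0.019,-0.0,-0.014,0.7],[-0.0,-0.0,0.0,-0.019,-0.0,-0.015,0.7],[-0.0,-0.0,0.0,-0.038,-0.0,-0.011,0.7],[-0.0,-0.0,0.0,-0.037,-0.0,-0.011,0.7],[-0.0,-0.0,0.0,-0.038,-0.0,-0.012,0.7],[-0.0,-0.0,0.0,-0.035,-0.0,-0.002,0.7],[-0.0,-0.0,0.0,-0.035,-0.0,-0.002,0.7],[-0.0,-0.0,0.0,-0.036,-0.0,-0.002,0.7]]
[[-0.0,-0.0,0.0,-0.035,-0.0,0.004,0.7],[-0.0,-0.0,0.0,-0.035,-0.0,0.004,0.7],[-0.0,-0.0,0.0,-0.036,-0.0,0.004,0.7],[-0.0,0.22,0.0,-0.035,-0.0,0.007,0.7],[-0.0,0.22,0.0,-0.035,-0.0,0.006,0.7],[-0.0,0.22,0.0,-0.036,-0.0,0.005,0.7],[-0.0,0.21,0.0,-0.035,-0.0,0.004,0.7],[-0.0,0.26,0.0,-0.036,-0.0,0.009,0.7],[-0.0,0.26,0.0,-0.037,-0.0,0.008,0.7],[-0.0,0.26,0.0,-0.037,-0.0,0.007,0.7]]
[[-0.0,0.27,0.0,-0.037,-0.0,0.005,0.7],[-0.0,0.26,0.0,-0.036,-0.0,0.01,0.7],[-0.0,0.26,0.0,-0.036,-0.0,0.01,0.7],[-0.0,0.26,0.0,-0.036,-0.0,0.009,0.7],[-0.0,0.27,0.0,-0.036,-0.001,0.007,0.7],[-0.0,0.3,0.0,-0.037,0.0,0.012,0.7],[-0.0,0.31,0.0,-0.037,0.0,0.011,0.7],[-0.0,0.3,0.0,-0.037,0.0,0.01,0.7],[-0.0,0.31,0.0,-0.038,0.0,0.009,0.7]]
end [ 0.5374 -0.0032  0.1703]
```

Emit:
{"fn": "step_arm", "kwargs": {"plan": [[0,0,0,-0.006,0,-0.01,0.7],[0,0,0,-0.006,0,-0.009,0.7],[0,0,0,-0.019,0,-0.014,0.7],[0,0,0,-0.019,0,-0.015,0.7]]}}

```text
clock: 8.12
ee_pos: [0.5336, 0.1101, 0.1006]
tcp_rot: [0.277, 0.641, 0.663, -0.268]
force: [-0.1, -0.0, -1.4]
grip_width: 0.705
grasp_force: 0.8
```

Emit:
{"fn": "step_arm", "kwargs": {"plan": [[0,0,0,-0.035,0,-0.012,0.7],[0,0,0,-0.035,0,-0.012,0.7]]}}

```text
clock: 8.28
ee_pos: [0.5335, 0.1057, 0.1104]
tcp_rot: [0.277, 0.641, 0.664, -0.268]
force: [-0.5, 0.8, -2.3]
grip_width: 0.7
grasp_force: 0.8
```

```bash
python3 - <<'E'
from h import *
rep()
E
```

```text
t 8.2833 tcp [0.5335 0.1057 0.1104] corner [0.5354 0.0522 0.0708] tilt 45.3 F [-0.5  0.8 -2.3] q [-0.16  0.86 -0.59  1.77  1.03  1.47 -1.25] w 0.7001625702163884
```

Emit:
{"fn": "step_arm", "kwargs": {"plan": [[0,0,0,-0.037,0,-0.008,0.7],[0,0,0,-0.035,0,-0.002,0.7],[0,0,0,-0.035,0,-0.002,0.7],[0,0,0,-0.036,0,-0.002,0.7]]}}

```text
clock: 8.62
ee_pos: [0.534, 0.0923, 0.127]
tcp_rot: [0.277, 0.641, 0.664, -0.268]
force: [-0.2, -0.9, -0.5]
grip_width: 0.7
grasp_force: 0.7
```

```bash
python3 - <<'E'
from h import *
rep()
d=snap('scene'); cv2.imwrite('pics/s4.png',cv2.resize(d['color'][140:320,240:480],None,fx=3,fy=3))
E
```

```text
t 8.6167 tcp [0.534  0.0923 0.127 ] corner [0.5358 0.0387 0.0874] tilt 45.3 F [-0.2 -0.9 -0.5] q [-0.13  0.83 -0.6   1.78  1.03  1.47 -1.22] w 0.6996562341166822
```

View pics/s4.png

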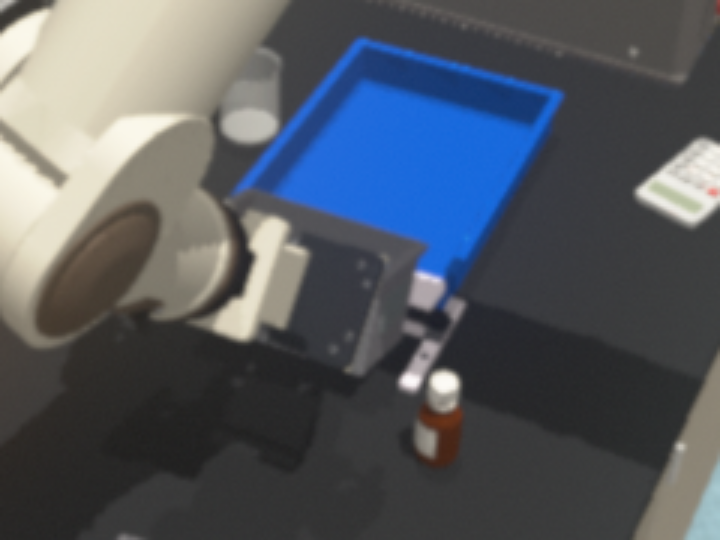

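The tote is tipping on the sill by roughly 20° (its side face at crop (385,310)), and both the beaker and dye bottle are still standing. I'll continue the arc.

Emit:
{"fn": "step_arm", "kwargs": {"plan": [[0,0,0,-0.035,0,0.004,0.7],[0,0,0,-0.035,0,0.004,0.7],[0,0,0,-0.036,0,0.004,0.7],[0,0.22,0,-0.035,0,0.007,0.7],[0,0.22,0,-0.035,0,0.006,0.7]]}}

```text
clock: 9.08
ee_pos: [0.5346, 0.0715, 0.1428]
tcp_rot: [0.262, 0.647, 0.67, -0.253]
force: [0.3, -0.5, 0.2]
grip_width: 0.699
grasp_force: 0.5
```

Emit:
{"fn": "step_arm", "kwargs": {"plan": [[0,0.22,0,-0.036,0,0.005,0.7],[0,0.21,0,-0.035,0,0.004,0.7],[0,0.26,0,-0.036,0,0.009,0.7],[0,0.26,0,-0.037,0,0.008,0.7]]}}

```text
clock: 9.42
ee_pos: [0.5354, 0.052, 0.1543]
tcp_rot: [0.23, 0.658, 0.682, -0.222]
force: [0.3, 0.2, -0.4]
grip_width: 0.701
grasp_force: 0.6
```

```bash
python3 - <<'E'
from h import *
rep(); p,M,s=cur(); c=p+M@o-S; print('fwd',c@D,'up',c[2])
E
```

```text
t 9.4167 tcp [0.5354 0.052  0.1543] corner [0.5371 0.0045 0.1075] tilt 37.2 F [ 0.3  0.2 -0.4] q [ 0.03  0.71 -0.65  1.86  0.99  1.34 -1.11] w 0.7006826734926295
fwd -0.02870005262013018 up 0.10751721723812582
```

Emit:
{"fn": "step_arm", "kwargs": {"plan": [[0,0.26,0,-0.037,0,0.007,0.7],[0,0.27,0,-0.037,0,0.005,0.7],[0,0.26,0,-0.036,0,0.01,0.7],[0,0.26,0,-0.036,0,0.01,0.7]]}}

```text
clock: 9.75
ee_pos: [0.5362, 0.0312, 0.1633]
tcp_rot: [0.194, 0.669, 0.693, -0.187]
force: [0.3, 1.6, 0.1]
grip_width: 0.703
grasp_force: 0.3
```

```bash
python3 - <<'E'
from h import *
rep(); p,M,s=cur(); c=p+M@o-S; print('fwd',c@D,'up',c[2])
d=snap('scene'); cv2.imwrite('pics/s5.png',cv2.resize(d['color'][140:320,240:480],None,fx=3,fy=3))
E
```

```text
t 9.75 tcp [0.5362 0.0312 0.1633] corner [ 0.5378 -0.0112  0.1118] tilt 31.2 F [0.3 1.6 0.1] q [ 0.14  0.65 -0.69  1.89  0.95  1.24 -1.02] w 0.702585281803539
fwd -0.012999260351780556 up 0.111821633772584
```

View pics/s5.png

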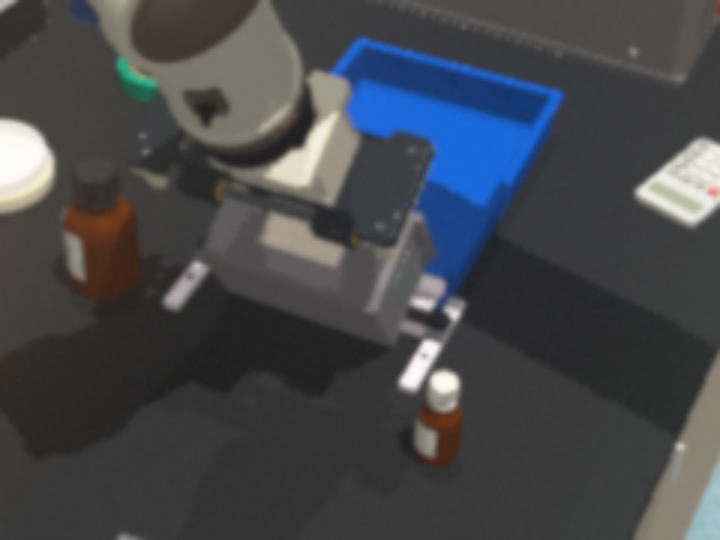

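The tote is tipped about 50°, with the bottles at (100,240) and (440,420) undisturbed. I'll push gently over the balance point.

Emit:
{"fn": "step_arm", "kwargs": {"plan": [[0,0.26,0,-0.03,0,0.008,0.7],[0,0.27,0,-0.03,0,0.006,0.7],[0,0.3,0,-0.03,0,0.01,0.7],[0,0.3,0,-0.03,0,0.01,0.7]]}}

```text
clock: 10.13
ee_pos: [0.5369, 0.0135, 0.1674]
tcp_rot: [0.155, 0.678, 0.703, -0.149]
force: [-0.6, 0.2, -0.1]
grip_width: 0.7
grasp_force: 0.2
```

Emit:
{"fn": "step_arm", "kwargs": {"plan": [[0,0.3,0,-0.035,0,0.012,0.7],[0,0.3,0,-0.035,0,0.012,0.7],[0,0.3,0,-0.035,0,0.012,0.7],[0,0,0,0,0,0,0.7]]}}

```text
clock: 10.47
ee_pos: [0.5375, -0.0059, 0.1686]
tcp_rot: [0.123, 0.686, 0.707, -0.12]
force: [-0.3, -0.4, 0.1]
grip_width: 0.703
grasp_force: 0.0
```

```bash
python3 - <<'E'
from h import *
rep(); p,M,s=cur(); c=p+M@o-S; print('fwd',c@D,'up',c[2])
d=snap('scene'); cv2.imwrite('pics/s6.png',cv2.resize(d['color'][140:320,240:480],None,fx=3,fy=3))
E
```

```text
t 10.4667 tcp [ 0.5375 -0.0059  0.1686] corner [ 0.5385 -0.0372  0.1098] tilt 19.8 F [-0.3 -0.4  0.1] q [ 0.36  0.59 -0.75  1.92  0.85  1.08 -0.83] w 0.7027546867107493
fwd 0.013012976601640556 up 0.10975779306002206
```

View pics/s6.png

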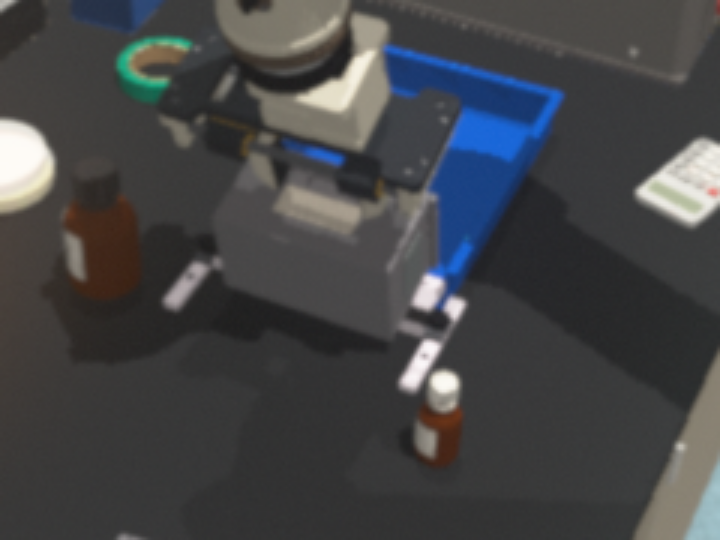

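The tote is tipped past about 75° (its bottom face at crop (310,265)) with no contact force. I'll let it fall and then withdraw upwards.

Emit:
{"fn": "step_arm", "kwargs": {"plan": [[0,0,0,0,0,0,0.7],[0,0,0,0,0,0,0.7],[0,0,0,0,0,0,0.7],[0,0,0,0,0,-0.05,0.7],[0,0,0,0,0,-0.1,0.7],[0,0,0,0.05,0,-0.2,0.7],[0,0,0,0.1,0,-0.2,0.7],[0,0,0,0.2,0,-0.15,0.7],[0,0,0,0.2,0,-0.15,0.7],[0,0,0,0.2,0,-0.15,0.7]]}}

```text
clock: 11.35
ee_pos: [0.5317, 0.1558, 0.2738]
tcp_rot: [0.123, 0.684, 0.709, -0.118]
force: [1.5, 0.5, 0.3]
grip_width: 0.699
grasp_force: 0.0
```

Emit:
{"fn": "step_arm", "kwargs": {"plan": [[0,0,0,0.2,0,-0.1,0.7],[0,0,0,0.2,0,-0.1,0.7],[0,0,0,0.2,0,-0.05,0.7],[0,0,0,0,0,0,0.7],[0,0,0,0,0,0,0.7],[0,0,0,0,0,0,0.7]]}}

```text
clock: 11.85
ee_pos: [0.5282, 0.2513, 0.2769]
tcp_rot: [0.123, 0.684, 0.709, -0.119]
force: [-0.3, -0.3, -0.6]
grip_width: 0.696
grasp_force: 0.0
```

```bash
python3 - <<'E'
from h import *
rep()
d=snap('scene'); e=snap('top'); P=cloud(e)
a=cv2.resize(d['color'][140:320,240:480],None,fx=2.2,fy=2.2); b=cv2.resize(e['color'][190:320,270:480],None,fx=2.5,fy=2.5)[:, :528]
cv2.imwrite('pics/s7.png',np.vstack([a[:270],np.pad(b[:320],((0,0),(0,a.shape[1]-b.shape[1]),(0,0)))]))
for row in (245,265,285): print(row,[(u,(P[row,u]*1000).round(0).tolist()) for u in range(326,470,8)])
E
```

```text
t 11.85 tcp [0.5282 0.2513 0.2769] corner [0.5293 0.2201 0.2179] tilt 19.7 F [-0.3 -0.3 -0.6] q [-0.03  0.62 -0.86  1.62  0.69  1.43 -1.04] w 0.6958496554842918
245 [(326, [594.0, 27.0, 3.0]), (334, [594.0, 7.0, 2.0]), (342, [593.0, -13.0, -1.0]), (350, [592.0, -32.0, 18.0]), (358, [591.0, -51.0, 14.0]), (366, [591.0, -71.0, 11.0]), (374, [591.0, -92.0, 3.0]), (382, [590.0, -111.0, 5.0]), (390, [590.0, -131.0, 4.0]), (398, [589.0, -151.0, 5.0]), (406, [589.0, -170.0, 7.0]), (414, [588.0, -191.0, 3.0]), (422, [588.0, -211.0, 2.0]), (430, [587.0, -230.0, 4.0]), (438, [587.0, -250.0, 2.0]), (446, [586.0, -270.0, 2.0]), (454, [585.0, -288.0, 8.0]), (462, [584.0, -304.0, 18.0])]
265 [(326, [544.0, 28.0, 61.0]), (334, [544.0, 9.0, 29.0]), (342, [544.0, -11.0, -0.0]), (350, [543.0, -30.0, 22.0]), (358, [542.0, -50.0, 18.0]), (366, [542.0, -70.0, 6.0]), (374, [542.0, -91.0, -3.0]), (382, [541.0, -109.0, 6.0]), (390, [540.0, -130.0, 2.0]), (398, [540.0, -149.0, 4.0]), (406, [539.0, -169.0, 4.0]), (414, [539.0, -189.0, 3.0]), (422, [538.0, -208.0, 4.0]), (430, [538.0, -228.0, 1.0]), (438, [537.0, -248.0, 2.0]), (446, [537.0, -266.0, 8.0]), (454, [536.0, -288.0, -0.0]), (462, [536.0, -307.0, 1.0])]
285 [(326, [497.0, 30.0, 63.0]), (334, [496.0, 11.0, 36.0]), (342, [494.0, -10.0, 1.0]), (350, [494.0, -29.0, 17.0]), (358, [494.0, -48.0, 14.0]), (366, [493.0, -68.0, 7.0]), (374, [492.0, -89.0, 1.0]), (382, [492.0, -108.0, 3.0]), (390, [491.0, -128.0, 5.0]), (398, [491.0, -148.0, 1.0]), (406, [490.0, -167.0, 4.0]), (414, [490.0, -187.0, 3.0]), (422, [489.0, -207.0, -0.0]), (430, [489.0, -226.0, 3.0]), (438, [488.0, -246.0, 2.0]), (446, [488.0, -265.0, 5.0]), (454, [487.0, -285.0, 3.0]), (462, [487.0, -304.0, 6.0])]
```

View pics/s7.png

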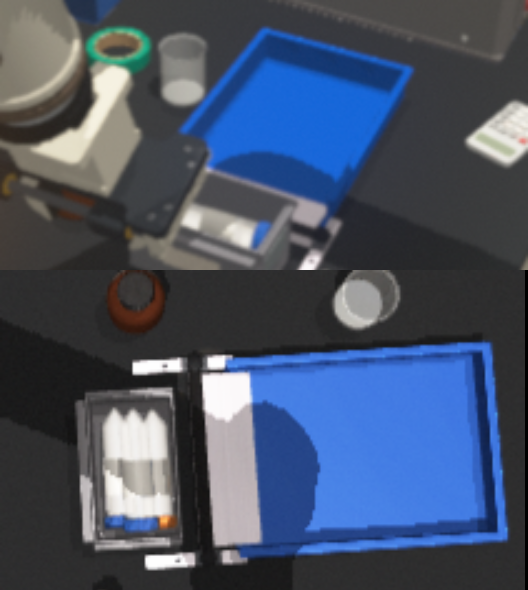

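The tote dropped back upright, about 25 mm short of the sill (bottom view: far rim x≈178, sill x≈190), with all three tubes still inside. It hadn't passed its balance point. I'll measure it, push it up to the sill again, and carry the tip further.

```bash
cat >> h.py <<'E'
def tote():
    d=snap('top'); P=cloud(d); Q=P[215:330,260:400]; s=(Q[...,2]>.066)&(Q[...,2]<.084)
    cc=(np.argwhere(s)[:,::-1]+[260,215]).astype(np.float32); r=cv2.minAreaRect(cc); print('rim/lip box',r[1],onplane(d,cv2.boxPoints(r),.077).round(4).tolist())
E
python3 - <<'E'
from h import *
tote(); p,M,s=cur(); T=tool(27); off=T@o
plan([(np.array([.531,.17,.15])-off,T,4),(np.array([.533,.125,.036])-off,T,5)],p,M,.7)
E
```

```text
rim/lip box (91.19705200195312, 39.54783248901367) [[0.6067, 0.0892, 0.077], [0.61, -0.0025, 0.077], [0.4005, -0.0096, 0.077], [0.3971, 0.081, 0.077]]
[[-0.01,-0.32,-0.01,-0.024,-0.001,0.136,0.7],[-0.0,-0.31,-0.01,-0.019,-0.001,0.137,0.7],[-0.01,-0.32,-0.01,-0.015,-0.002,0.137,0.7],[-0.0,-0.31,-0.01,-0.011,-0.001,0.138,0.7],[-0.0,-0.0,-0.0,0.015,0.0,0.163,0.7],[-0.0,-0.0,-0.0,0.015,0.0,0.163,0.7],[-0.0,-0.0,-0.0,0.016,0.001,0.163,0.7],[-0.0,-0.0,-0.0,0.015,0.0,0.162,0.7],[-0.0,-0.0,-0.0,0.016,0.001,0.163,0.7]]
end [0.5316 0.1634 0.0904]
```

Emit:
{"fn": "step_arm", "kwargs": {"plan": [[0,-0.32,-0.01,-0.024,-0.001,0.136,0.7],[0,-0.31,-0.01,-0.019,-0.001,0.137,0.7],[-0.01,-0.32,-0.01,-0.015,-0.002,0.137,0.7],[0,-0.31,-0.01,-0.011,-0.001,0.138,0.7],[0,0,0,0.015,0,0.163,0.7],[0,0,0,0.015,0,0.163,0.7],[0,0,0,0.016,0.001,0.163,0.7],[0,0,0,0.015,0,0.162,0.7],[0,0,0,0.016,0.001,0.163,0.7],[0,0,0,0,0,0,0.7]]}}

```text
clock: 12.83
ee_pos: [0.5295, 0.1597, 0.0863]
tcp_rot: [0.167, 0.675, 0.7, -0.166]
force: [-0.9, -1.4, 0.9]
grip_width: 0.697
grasp_force: 0.0
```

Emit:
{"fn": "step_arm", "kwargs": {"plan": [[0,0,0,-0.03,0,0.015,0.7],[0,0,0,-0.03,0,0.015,0.7],[0,0,0,-0.03,0,0.015,0.7],[0,0,0,-0.03,0,0.015,0.7],[0,0,0,-0.03,0,0.015,0.7],[0,0,0,-0.03,0,0.015,0.7],[0,0,0,-0.03,0,0.015,0.7],[0,0,0,-0.03,0,0.015,0.7]]}}

```text
clock: 13.5
ee_pos: [0.5328, 0.1243, 0.0905]
tcp_rot: [0.168, 0.674, 0.701, -0.162]
force: [-0.1, -0.4, -0.7]
grip_width: 0.704
grasp_force: 0.0
```

```bash
python3 - <<'E'
from h import *
rep()
E
```

```text
t 13.5 tcp [0.5328 0.1243 0.0905] corner [0.5342 0.086  0.036 ] tilt 26.9 F [-0.1 -0.4 -0.7] q [ 0.    0.8  -0.68  1.83  0.96  1.19 -1.17] w 0.7039002117222284
```

Emit:
{"fn": "step_arm", "kwargs": {"plan": [[0,0,0,-0.024,0,0.012,0.7],[0,0,0,-0.024,0,0.012,0.7],[0,0,0,-0.024,0,0.012,0.7],[0,0,0,-0.018,0,0.009,0.7],[0,0,0,-0.018,0,0.009,0.7],[0,0,0,-0.012,0,0.006,0.7]]}}

```text
clock: 14.0
ee_pos: [0.5335, 0.105, 0.0904]
tcp_rot: [0.167, 0.674, 0.701, -0.161]
force: [0.1, 2.8, 0.9]
grip_width: 0.703
grasp_force: 1.3
```

Emit:
{"fn": "step_arm", "kwargs": {"plan": [[0,0,0,-0.01,0,0.005,0.7],[0,0,0,-0.01,0,0.005,0.7],[0,0,0,-0.01,0,0.005,0.7]]}}

```text
clock: 14.25
ee_pos: [0.5336, 0.0998, 0.0903]
tcp_rot: [0.167, 0.674, 0.701, -0.162]
force: [0.9, 2.4, -0.3]
grip_width: 0.696
grasp_force: 1.3
```

Emit:
{"fn": "step_arm", "kwargs": {"plan": [[0,0,0,-0.008,0,0.004,0.7],[0,0,0,-0.008,0,0.004,0.7]]}}

```text
clock: 14.42
ee_pos: [0.5337, 0.0969, 0.0904]
tcp_rot: [0.167, 0.674, 0.701, -0.162]
force: [-0.4, 2.3, -0.8]
grip_width: 0.702
grasp_force: 1.6
```

Emit:
{"fn": "step_arm", "kwargs": {"plan": [[0,0,0,-0.008,0,0.004,0.7],[0,0,0,-0.008,0,0.004,0.7]]}}

```text
clock: 14.58
ee_pos: [0.5337, 0.0962, 0.0904]
tcp_rot: [0.166, 0.674, 0.702, -0.161]
force: [-1.3, 8.1, 1.1]
grip_width: 0.7
grasp_force: 4.3
```

Emit:
{"fn": "step_arm", "kwargs": {"plan": [[0,0,0,-0.006,0,0.003,0.7],[0,0,0,-0.006,0,0.003,0.7]]}}

```text
clock: 14.75
ee_pos: [0.5336, 0.0959, 0.0904]
tcp_rot: [0.166, 0.673, 0.703, -0.159]
force: [-2.2, 11.2, 2.3]
grip_width: 0.699
grasp_force: 5.6
```

```bash
python3 - <<'E'
from h import *
rep(); p,M,s=cur()
plan([(*at(-.103,.036,27),3),(*at(-.101,.038,45),4),(*at(-.086,.050,45),3)],p,M,.7)
E
```

```text
t 14.75 tcp [0.5336 0.0959 0.0904] corner [0.5352 0.0579 0.0357] tilt 26.6 F [-2.2 11.2  2.3] q [ 0.05  0.78 -0.67  1.87  0.98  1.16 -1.14] w 0.699458364251709
[[0.0,-0.02,0.01,0.042,0.0,-0.021,0.7],[0.01,-0.03,0.01,0.042,0.0,-0.021,0.7],[0.0,-0.02,0.02,0.043,0.001,-0.022,0.7],[0.0,-0.79,-0.0,0.029,-0.0,0.009,0.7],[0.0,-0.78,-0.0,0.029,-0.0,0.006,0.7],[0.0,-0.79,-0.0,0.03,-0.0,0.004,0.7],[0.0,-0.78,-0.0,0.03,-0.0,0.002,0.7],[0.0,-0.0,-0.0,-0.043,-0.0,0.005,0.7],[0.0,-0.0,-0.0,-0.042,-0.0,0.005,0.7],[0.0,-0.0,-0.0,-0.043,-0.0,0.005,0.7]]
end [0.533  0.1151 0.0899]
```

Emit:
{"fn": "step_arm", "kwargs": {"plan": [[0,-0.02,0,0.042,0,-0.021,0.7],[0,-0.03,0,0.042,0,-0.021,0.7],[0,-0.02,0,0.043,0.001,-0.022,0.7],[0,-0.79,0,0.029,0,0.009,0.7],[0,-0.78,0,0.029,0,0.006,0.7],[0,-0.79,0,0.03,0,0.004,0.7],[0,-0.78,0,0.03,0,0.002,0.7],[0,0,0,-0.04,0,0.005,0.7],[0,0,0,-0.04,0,0.005,0.7],[0,0,0,-0.04,0,0.004,0.7]]}}

```text
clock: 15.58
ee_pos: [0.5335, 0.1115, 0.0895]
tcp_rot: [0.277, 0.64, 0.665, -0.267]
force: [0.5, 4.1, -2.2]
grip_width: 0.701
grasp_force: 2.4
```

Emit:
{"fn": "step_arm", "kwargs": {"plan": [[0,0,0,-0.006,0,-0.01,0.7],[0,0,0,-0.006,0,-0.009,0.7],[0,0,0,-0.019,0,-0.014,0.7],[0,0,0,-0.019,0,-0.015,0.7],[0,0,0,-0.035,0,-0.012,0.7],[0,0,0,-0.035,0,-0.012,0.7]]}}

```text
clock: 16.08
ee_pos: [0.5336, 0.1071, 0.11]
tcp_rot: [0.277, 0.639, 0.665, -0.267]
force: [0.4, 0.5, -2.5]
grip_width: 0.7
grasp_force: 0.8
```

Emit:
{"fn": "step_arm", "kwargs": {"plan": [[0,0,0,-0.037,0,-0.008,0.7],[0,0,0,-0.035,0,-0.002,0.7],[0,0,0,-0.035,0,-0.002,0.7],[0,0,0,-0.036,0,-0.002,0.7],[0,0,0,-0.035,0,0.004,0.7],[0,0,0,-0.035,0,0.004,0.7],[0,0,0,-0.036,0,0.004,0.7]]}}

```text
clock: 16.67
ee_pos: [0.5346, 0.081, 0.1365]
tcp_rot: [0.277, 0.639, 0.665, -0.268]
force: [-0.5, -0.8, -2.3]
grip_width: 0.702
grasp_force: 0.8
```

```bash
cat >> h.py <<'E'
def tilt():
    """tip angle and extent of the tote in (forward, up), from scene-camera depth in a strip about the middle"""
    d=snap('scene'); P=cloud(d).reshape(-1,3); col=d['color'].reshape(-1,3).astype(int)
    f=(P-S)@D; l=(P-S)@YT
    k=(f>-.15)&(f<.12)&(np.abs(l)<.085)&(P[:,2]>.028)&(P[:,2]<.16)
    g=np.c_[f,l,P[:,2]][k]
    for a in (-.055,0,.06):
        q=g[np.abs(g[:,1]-a)<.012]; print('strip',a,len(q))
        for z in np.arange(.03,.13,.01):
            r=q[np.abs(q[:,2]-z)<.005]
            if len(r)>3: print('  z%.3f f %.3f med %.3f'%(z,r[:,0].min(),np.median(r[:,0])))
E
python3 - <<'E'
from h import *
rep(); p,M,s=cur(); c=p+M@o-S; print('fwd',c@D,'up',c[2]); tilt()
E
```

```text
t 16.6667 tcp [0.5346 0.081  0.1365] corner [0.5366 0.0274 0.0969] tilt 45.3 F [-0.5 -0.8 -2.3] q [-0.13  0.79 -0.57  1.8   1.01  1.45 -1.19] w 0.7020202961469808
fwd -0.05155858680521346 up 0.0968819628303843
strip -0.055 206
  z0.040 f -0.081 med -0.079
  z0.050 f -0.080 med -0.077
  z0.060 f -0.072 med 0.023
  z0.070 f -0.064 med 0.026
  z0.080 f -0.058 med -0.056
strip 0 67
  z0.040 f -0.081 med -0.078
  z0.050 f -0.082 med -0.077
  z0.060 f -0.075 med 0.028
  z0.070 f 0.023 med 0.026
strip 0.06 21
  z0.040 f -0.082 med -0.079
  z0.070 f 0.015 med 0.018
```

Emit:
{"fn": "step_arm", "kwargs": {"plan": [[0,0.22,0,-0.035,0,0.007,0.7],[0,0.22,0,-0.035,0,0.006,0.7],[0,0.22,0,-0.036,0,0.005,0.7],[0,0.21,0,-0.035,0,0.004,0.7],[0,0.26,0,-0.036,0,0.009,0.7],[0,0.26,0,-0.037,0,0.008,0.7],[0,0.26,0,-0.037,0,0.007,0.7],[0,0.27,0,-0.037,0,0.005,0.7]]}}

```text
clock: 17.38
ee_pos: [0.5361, 0.0429, 0.1591]
tcp_rot: [0.212, 0.663, 0.689, -0.204]
force: [0.9, 0.3, -1.3]
grip_width: 0.698
grasp_force: 0.6
```

Emit:
{"fn": "step_arm", "kwargs": {"plan": [[0,0.26,0,-0.036,0,0.01,0.7],[0,0.26,0,-0.036,0,0.01,0.7],[0,0.26,0,-0.036,0,0.009,0.7],[0,0.27,0,-0.036,0,0.007,0.7]]}}

```text
clock: 17.72
ee_pos: [0.537, 0.0217, 0.1663]
tcp_rot: [0.176, 0.672, 0.699, -0.169]
force: [-0.5, -0.3, -0.3]
grip_width: 0.702
grasp_force: 0.5
```

```bash
python3 - <<'E'
from h import *
rep(); p,M,s=cur(); c=p+M@o-S; print('fwd',c@D,'up',c[2]); tilt()
E
```

```text
t 17.7167 tcp [0.537  0.0217 0.1663] corner [ 0.5386 -0.0179  0.1126] tilt 28.2 F [-0.5 -0.3 -0.3] q [ 0.18  0.62 -0.67  1.9   0.91  1.18 -0.96] w 0.7024886947411201
fwd -0.0062711083592880655 up 0.1125888613076082
strip -0.055 352
  z0.030 f -0.039 med -0.038
  z0.040 f -0.043 med -0.041
  z0.050 f -0.049 med -0.047
  z0.060 f -0.054 med -0.051
  z0.070 f -0.059 med -0.056
  z0.080 f -0.062 med -0.055
  z0.090 f -0.052 med -0.038
  z0.100 f -0.034 med -0.024
  z0.110 f -0.006 med -0.000
strip 0 339
  z0.030 f -0.039 med -0.037
  z0.040 f -0.044 med -0.042
  z0.050 f -0.049 med -0.046
  z0.060 f -0.054 med -0.052
  z0.070 f -0.059 med -0.057
  z0.080 f -0.064 med -0.056
  z0.090 f -0.057 med -0.040
  z0.100 f -0.036 med -0.025
  z0.110 f -0.006 med -0.005
strip 0.06 259
  z0.030 f -0.038 med -0.037
  z0.040 f -0.044 med -0.041
  z0.050 f -0.049 med -0.046
  z0.060 f -0.054 med -0.051
  z0.070 f -0.060 med -0.056
  z0.080 f -0.062 med -0.055
  z0.090 f -0.056 med -0.039
  z0.100 f -0.032 med -0.022
```

```bash
python3 - <<'E'
from h import *
p,M,s=cur()
c=lambda f:(-.082*np.cos(f)+.041*np.sin(f)+.001,.022+.082*np.sin(f)+.041*np.cos(f))
plan([(*at(*c(np.radians(dg)),th),5) for dg,th in ((70,14),(80,2),(90,-9))],p,M,.7)
E
```

```text
[[-0.0,0.5,-0.0,-0.04,-0.001,0.009,0.7],[-0.0,0.5,-0.01,-0.04,-0.001,0.008,0.7],[-0.0,0.5,-0.0,-0.041,-0.001,0.005,0.7],[-0.0,0.49,-0.01,-0.041,-0.001,0.004,0.7],[-0.0,0.5,-0.0,-0.041,-0.001,0.001,0.7],[-0.0,0.42,-0.0,-0.038,-0.0,0.008,0.7],[-0.0,0.42,-0.0,-0.038,-0.0,0.007,0.7],[-0.0,0.42,-0.0,-0.038,-0.0,0.005,0.7],[-0.0,0.42,-0.0,-0.039,-0.0,0.004,0.7],[-0.0,0.41,-0.0,-0.039,-0.0,0.002,0.7]]
[[-0.0,0.38,-0.0,-0.037,-0.0,0.008,0.7],[-0.0,0.39,-0.0,-0.037,-0.0,0.006,0.7],[-0.0,0.38,-0.0,-0.037,-0.0,0.005,0.7],[-0.0,0.39,-0.0,-0.037,-0.0,0.004,0.7],[-0.0,0.38,-0.0,-0.037,-0.0,0.002,0.7]]
end [ 0.5399 -0.0671  0.1706]
```

Emit:
{"fn": "step_arm", "kwargs": {"plan": [[0,0.5,0,-0.04,-0.001,0.009,0.7],[0,0.5,0,-0.04,-0.001,0.008,0.7],[0,0.5,0,-0.041,-0.001,0.005,0.7],[0,0.49,0,-0.041,-0.001,0.004,0.7],[0,0.5,0,-0.041,-0.001,0.001,0.7],[0,0.42,0,-0.038,0,0.008,0.7],[0,0.42,0,-0.038,0,0.007,0.7],[0,0.42,0,-0.038,0,0.005,0.7],[0,0.42,0,-0.039,0,0.004,0.7],[0,0.41,0,-0.039,0,0.002,0.7]]}}

```text
clock: 18.6
ee_pos: [0.5384, -0.0372, 0.1748]
tcp_rot: [0.013, 0.693, 0.721, -0.012]
force: [-0.1, -0.0, -0.4]
grip_width: 0.699
grasp_force: 0.1
```

```bash
python3 - <<'E'
from h import *
rep(); p,M,s=cur(); c=p+M@o-S; print('fwd',c@D,'up',c[2]); tilt()
E
```

```text
t 18.6 tcp [ 0.5384 -0.0372  0.1748] corner [ 0.5388 -0.049   0.1092] tilt 2.0 F [-0.1 -0.  -0.4] q [ 0.67  0.58 -0.86  1.92  0.6   0.92 -0.46] w 0.6992914689930664
fwd 0.024904075521204865 up 0.10918251073725178
strip -0.055 615
  z0.030 f -0.031 med -0.029
  z0.040 f -0.032 med -0.030
  z0.050 f -0.034 med -0.031
  z0.060 f -0.035 med -0.032
  z0.070 f -0.036 med -0.033
  z0.080 f -0.039 med -0.035
  z0.090 f -0.039 med -0.036
  z0.100 f -0.038 med -0.009
  z0.110 f 0.004 med 0.026
  z0.120 f 0.002 med 0.011
strip 0 512
  z0.030 f -0.031 med -0.029
  z0.040 f -0.033 med -0.030
  z0.050 f -0.034 med -0.031
  z0.060 f -0.035 med -0.032
  z0.070 f -0.036 med -0.034
  z0.080 f -0.037 med -0.035
  z0.090 f -0.039 med -0.036
  z0.100 f -0.040 med -0.008
  z0.110 f 0.002 med 0.026
  z0.120 f 0.025 med 0.027
strip 0.06 357
  z0.030 f -0.031 med -0.029
  z0.040 f -0.034 med -0.030
  z0.050 f -0.034 med -0.031
  z0.060 f -0.036 med -0.033
  z0.070 f -0.035 med -0.033
  z0.080 f -0.037 med -0.034
  z0.090 f -0.038 med -0.036
  z0.100 f -0.039 med -0.010
  z0.110 f 0.005 med 0.022
  z0.120 f 0.005 med 0.015
```

Emit:
{"fn": "step_arm", "kwargs": {"plan": [[0,0.38,0,-0.037,0,0.006,0.7],[0,0.39,0,-0.037,0,0.004,0.7],[0,0.38,0,-0.037,0,0.004,0.7],[0,0.39,0,-0.037,0,0.003,0.7],[0,0.38,0,-0.037,0,0.002,0.7],[0,0,0,0,0,0,0.7]]}}

```text
clock: 19.15
ee_pos: [0.5392, -0.0672, 0.1695]
tcp_rot: [-0.057, 0.693, 0.717, 0.053]
force: [-0.3, -0.8, 0.1]
grip_width: 0.697
grasp_force: 0.0
```

```bash
python3 - <<'E'
from h import *
rep(); p,M,s=cur(); c=p+M@o-S; print('fwd',c@D,'up',c[2]); tilt()
E
```

```text
t 19.15 tcp [ 0.5392 -0.0672  0.1695] corner [ 0.539  -0.0664  0.1028] tilt 8.9 F [-0.3 -0.8  0.1] q [ 0.87  0.66 -0.94  1.89  0.47  0.9  -0.24] w 0.697077626124002
fwd 0.04225932116535462 up 0.10284767913559179
strip -0.055 686
  z0.030 f -0.027 med -0.025
  z0.040 f -0.026 med -0.023
  z0.050 f -0.024 med -0.019
  z0.060 f -0.020 med -0.017
  z0.070 f -0.018 med -0.014
  z0.080 f -0.015 med -0.010
  z0.090 f -0.011 med 0.045
  z0.100 f -0.010 med 0.021
  z0.110 f -0.005 med 0.000
  z0.120 f 0.021 med 0.026
strip 0 534
  z0.030 f -0.027 med -0.025
  z0.040 f -0.029 med -0.024
  z0.050 f -0.025 med -0.020
  z0.060 f -0.020 med -0.017
  z0.070 f -0.019 med -0.013
  z0.080 f -0.015 med -0.011
  z0.090 f -0.011 med 0.045
  z0.100 f -0.009 med 0.019
  z0.110 f -0.006 med -0.000
strip 0.06 378
  z0.030 f -0.028 med -0.024
  z0.040 f -0.027 med -0.023
  z0.050 f -0.024 med -0.020
  z0.060 f -0.022 med -0.016
  z0.070 f -0.018 med -0.014
  z0.080 f -0.014 med -0.011
  z0.090 f -0.011 med -0.006
  z0.100 f -0.009 med 0.012
  z0.110 f -0.006 med -0.002
```

Tipped to about 106°, lying over the sill. Withdrawing straight up.

Emit:
{"fn": "step_arm", "kwargs": {"plan": [[0,0,0,0.008,0,-0.04,0.7],[0,0,0,0.015,0,-0.08,0.7],[0,0,0,0.03,0,-0.15,0.7],[0,0,0,0.03,0,-0.2,0.7],[0,0,0,0.04,0,-0.2,0.7],[0,0,0,0.2,0,-0.15,0.7],[0,0,0,0.25,0,0,0.7],[0,0,0,0.25,0,0,0.7],[0,0,0,0.25,0,0,0.7],[0,0,0,0.25,0,0,0.7]]}}

```text
clock: 20.03
ee_pos: [0.532, 0.1162, 0.3246]
tcp_rot: [-0.055, 0.69, 0.719, 0.054]
force: [1.2, -0.1, 0.6]
grip_width: 0.699
grasp_force: 0.0
```

Emit:
{"fn": "step_arm", "kwargs": {"plan": [[0,0,0,0.2,0,0,0.7],[0,0,0,0.2,0,0,0.7],[0,0,0,0,0,0,0.7],[0,0,0,0,0,0,0.7],[0,0,0,0,0,0,0.7],[0,0,0,0,0,0,0.7]]}}

```text
clock: 20.53
ee_pos: [0.5305, 0.1714, 0.3321]
tcp_rot: [-0.056, 0.691, 0.718, 0.053]
force: [-0.0, -0.5, 0.1]
grip_width: 0.7
grasp_force: 0.0
```

```bash
python3 - <<'E'
from h import *
rep()
d=snap('scene'); e=snap('top'); P=cloud(e)
a=cv2.resize(d['color'][120:320,240:480],None,fx=2.2,fy=2.2); b=cv2.resize(e['color'][190:320,270:480],None,fx=2.5,fy=2.5)[:, :528]
cv2.imwrite('pics/s8.png',np.vstack([a[:270],np.pad(b[:320],((0,0),(0,a.shape[1]-b.shape[1]),(0,0)))]))
for row in (250,268,285): print(row,[(u,(P[row,u]*1000).round(0).tolist()[1:]) for u in range(338,470,5)])
E
```

```text
t 20.5333 tcp [0.5305 0.1714 0.3321] corner [0.5304 0.1722 0.2654] tilt 8.9 F [-0.  -0.5  0.1] q [ 0.57  0.46 -1.1   1.76  0.29  1.12 -0.56] w 0.6997245129442302
250 [(338, [-1.0, 41.0]), (343, [-12.0, 79.0]), (348, [-22.0, 107.0]), (353, [-33.0, 107.0]), (358, [-44.0, 104.0]), (363, [-56.0, 102.0]), (368, [-68.0, 95.0]), (373, [-80.0, 92.0]), (378, [-91.0, 87.0]), (383, [-114.0, 2.0]), (388, [-126.0, 3.0]), (393, [-139.0, 0.0]), (398, [-151.0, 0.0]), (403, [-163.0, 3.0]), (408, [-175.0, 2.0]), (413, [-188.0, 3.0]), (418, [-200.0, 5.0]), (423, [-207.0, 26.0]), (428, [-219.0, 29.0]), (433, [-232.0, 24.0]), (438, [-244.0, 26.0]), (443, [-254.0, 32.0]), (448, [-275.0, 0.0]), (453, [-280.0, 26.0]), (458, [-290.0, 33.0]), (463, [-305.0, 23.0]), (468, [-312.0, 39.0])]
268 [(338, [-0.0, 33.0]), (343, [-11.0, 69.0]), (348, [-21.0, 103.0]), (353, [-32.0, 106.0]), (358, [-43.0, 103.0]), (363, [-55.0, 102.0]), (368, [-66.0, 97.0]), (373, [-78.0, 92.0]), (378, [-88.0, 103.0]), (383, [-112.0, 4.0]), (388, [-124.0, 4.0]), (393, [-137.0, 2.0]), (398, [-150.0, -1.0]), (403, [-161.0, 4.0]), (408, [-1
[... 191 characters left out ...]
), (453, [-278.0, 26.0]), (458, [-288.0, 31.0]), (463, [-302.0, 26.0]), (468, [-309.0, 41.0])]
285 [(338, [0.0, -1.0]), (343, [-10.0, 59.0]), (348, [-20.0, 97.0]), (353, [-31.0, 104.0]), (358, [-42.0, 100.0]), (363, [-53.0, 102.0]), (368, [-66.0, 91.0]), (373, [-77.0, 94.0]), (378, [-88.0, 97.0]), (383, [-111.0, 4.0]), (388, [-123.0, 2.0]), (393, [-134.0, 8.0]), (398, [-147.0, 4.0]), (403, [-160.0, 3.0]), (408, [-172.0, 3.0]), (413, [-184.0, 2.0]), (418, [-197.0, 2.0]), (423, [-209.0, 3.0]), (428, [-214.0, 34.0]), (433, [-225.0, 39.0]), (438, [-239.0, 32.0]), (443, [-251.0, 30.0]), (448, [-262.0, 33.0]), (453, [-282.0, 4.0]), (458, [-295.0, 3.0]), (463, [-306.0, 7.0]), (468, [-308.0, 40.0])]
```

View pics/s8.png

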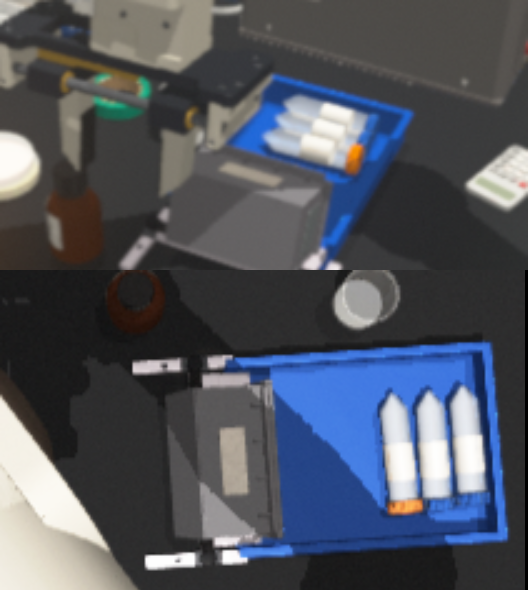

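The tote lies over the sill with its mouth towards the tray (bottom view, rim at x≈275). All three tubes lie in the tray at x≈400–480, and the bottles and beaker are standing.

```bash
python3 -c "
from station import arm
print(arm.close_job())"
```

```text
the job is handed in; nothing more can be done
None
```

The job is handed in: the tote lies tipped over the sill at about 106°, all three tubes are in the tray, and both bottles and the beaker are standing; this took two tipping tries, because on the first the tote fell back upright.

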